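Fit the focus knob onto the D-shaft of the stage drive

TASK

Pick up the black focus knob and set it on the steel spindle of the focus drive, feel for the flat by turning it under light pressure, then push the knob straight on until it snaps fully home, and let go. Nobody knows exactly which way the spindle's flat points, so never force it: the sprung spindle must not be pressed down hard (6 mm, about 18 N, damages it). Leave the lens barrel, the post and the sample frame where they stand.

Things in the scene. Friction and masses are not known exactly. Their poses are not given: they have to be found in the camera images.
- knob_center (a point): Loose black ribbed round knob, 46 mm across, 34 mm tall, 80 g, standing bore down on the table; can be gripped across any diameter. The point is on its axis, 17 mm above its underside; z up. A white pointer line on its top and side marks its -x side; the flat of its bore is on that side, under the pointer.
- knob_bore (a point): Centre of the bore's mouth in the knob's underside; axes as the knob's. The blind bore is 18 mm deep, 17 mm wide, flared to 20 mm at the mouth; the first 4 mm are fully round, above that it is D-shaped, flat 5.0 mm from the axis on the -x side. At a wrong angle the knob goes only 4 mm down over the spindle's tip and stops on the flat; at the right angle (within 0.1 rad) it drops on about 9 mm freely.
- spindle_tip (a point): Centre of the spindle's top end, at rest 96 mm above the table and 38 mm above the housing. Vertical 16 mm steel D-shaft, 0.6 mm chamfer on top, flat 4.5 mm from the axis over its whole length. The flat faces the drive's -x side, but turned about z by up to 0.9 rad either way, different every time. The point moves up and down with the spindle but does not turn with it: x as the drive's.
- spindle_seat (a point): The point on the spindle's axis, 18 mm below its tip, where the knob's underside is when home. Over the last 9 mm two spring balls resist (about 5 to 12 N), then let it snap home. The spindle is sprung along its axis: preload 3 N, then 2.5 N per mm; never press it down 6 mm (18 N); it rises again after the snap. It turns only under 0.08 N m or more.
- drive: Focus drive, fixed to the table: black base plate 170 x 130 x 12 mm, dark gearbox housing 84 x 84 mm, 58 mm high, with a round motor at its +x side; the origin is on the table under the spindle's axis, z up. A white index line on its top and front face marks its -x side. It is fragile: do not ram it or load it sideways.
- lens_barrel_center (a point): Bystander: brass lens barrel, 32 mm in diameter, 46 mm tall, standing; the point is half-way up its axis.
- post_mount_center (a point): Bystander: steel post 25 mm in diameter on a black 40 mm foot, 60 mm tall in all; the point is half-way up its axis.
- sample_frame_center (a point): Bystander: flat aluminium frame with a green glass, 50 x 50 x 11 mm; the point is at its centre.
Not all that is in view belongs to the job. What is meant by the drive is not brown, and is the larger of those in its own colour.

How it is judged:
On the way:
1. the knob's flat has found the spindle's flat: the bore is at least 7 mm down over the spindle (z of knob_bore in the frame of spindle_tip below -0.007 m and horizontal distance between knob_bore and spindle_tip below 0.003 m).
At the end, for the whole second after the job is handed in: The knob is snapped home: its underside is 18 mm below the spindle's tip (within 1.5 mm), its bore is centred on the spindle within 3 mm and upright within 0.08 rad, the spindle has sprung back up (tip within 3 mm of its rest height), and the knob is released and at rest (z of knob_bore in the frame of spindle_tip between -0.0205 and -0.0165 m and horizontal distance between knob_bore and spindle_tip below 0.003 m and angle between knob_bore's own z axis and vertical below 0.08 rad and linear speed of knob below 0.02 m/s and height (world z) of spindle_tip above 0.093 m); the robot touches nothing.
It fails at once if the sprung spindle is pressed down by more than 6 mm (about 18 N) (height (world z) of spindle_tip below 0.09 m).
It fails at once if the drive is rammed or jammed: its contact forces add up to more than 70 N (contact force between anything else and drive above 70 N).
It fails at once if the lens barrel is moved by more than 20 mm (distance of lens_barrel_center from where it was at the start of the episode above 0.02 m).
It fails at once if the post is moved by more than 20 mm (distance of post_mount_center from where it was at the start of the episode above 0.02 m).
It fails at once if the sample frame is moved by more than 20 mm (distance of sample_frame_center from where it was at the start of the episode above 0.02 m).
It also fails if it takes over 51 s, if anything falls off the work surface, if the arm or the gripper's body presses on something with over 40 N, if the wrist force passes 120 N, or if a joint passes its speed limit or range.

ROBOT

A 7-joint arm with a two-finger parallel gripper is mounted at the origin on the work surface. World frame = base frame: x ahead of the robot, y to its left, z up, the work surface at z = 0. Lengths are in m, angles in rad, forces in N, time in s.
With the tool pointing down it reaches from about 0.4 to 0.85 m from the base axis. Payload 10.4 kg.
Tool frame: the origin (TCP) lies midway between the tips of the shut fingers; the grasp point (between the pads) lies 19 mm behind it; z points along the fingers, y is the direction in which the jaws open and shut (so a half turn about z gives the same grasp; the last joint's range is limited). The gripper opens to 85 mm and grips with 20 to 120 N. Pads are 22 mm wide; open, the fingers measure 114 mm over their backs; the gripper's body (76 mm by 85 mm) begins 54 mm behind the grasp point. The pads swing forward as they close: fully open they stand 13 mm farther back than shut.
Start: joints at [1.208, 0.332, -0.065, 1.46, 0.022, 1.35, -0.088], TCP at [0.208, -0.589, 0.231] pointing down, gripper open.
Joint ranges: [-2.6, 2.6], [-0.5, 2.12], [-1.47, 1.34], [0.16, 2.42], [-1.27, 4.41], [0.06, 2.06], [-2.6, 2.6]. Speed limits (rad/s): [2.22, 2.22, 2.79, 2.79, 3.14, 3.14, 3.14].

INTERFACE

Orientations are given as a unit quaternion [w, x, y, z].
In Python, from station import bot gives the robot as it stands.
- The arm moves only by the tool arm_command, never from a script. Its argument "increments" is a list that holds one entry, the list of rows, each a list of 5 numbers: the shift along the tool's x, y, z in cm, then the turn about the tool's z in degrees, then the closure, from -1 (fully open) to 1 (shut). A call has 1 to 8 rows; each row shifts and turns the pose as measured when the row begins, along the tool's axes as they then stand; what a row does not reach is not made up. A row lasts 1/12 s, in which the tool goes at most 41.7 mm and 7.16 degrees, less where a joint would pass 70% of its speed; a pose out of reach is approached as far as the arm can. A call with a gripper value outside its range is refused whole. The fingers move at their own pace and stop on an object; "force" is the grip in N (left out, the last holds). Time passes only in rows, so rows that do not move let the fingers close. It gives the time, the measured TCP pose, the force and the opening at its end, in the units of the state.
- bot.read_state(): the state, without advancing time (a new reading comes with each control period).
- bot.capture(name): name is "scene" or "top" or "wrist"; returns the picture (480x640x3 uint8, red, green, blue); there is no depth.
- bot.camera_params(name): a dict with "fx", "fy", "cx", "cy" (pixels), "dist_coeffs" ([k1, k2, p1, p2, k3] as OpenCV has them; the pictures are not rectified), "world_to_cam" (4x4, takes a point from world to camera coordinates). Camera axes: x right, y down, z forward; pixel columns grow to the right and rows downward; lengths in m; the calibration is good to about 2 mm. A picture is of the moment at which its call begins: read the wrist's pose just before it. camera_params takes no time and is no camera call; for the wrist camera it gives the pose at the moment of the call.
- bot.close_job(): hands the job in, once; it reports no verdict.
The state is a dict: "time": time; "qpos": joint angles; "joint_vel": joint speeds; "effort": joint torques, N m; "tcp_pos": TCP position; "ee_rot": TCP orientation; "contact_force": force on the tool from outside, world axes, zero at the start; "moment": the same for the moment, N m; "width": finger opening in m.
Only numpy, scipy, OpenCV 4.12 (cv2) and the standard library are available. Lean on these libraries where they do the work, as an engineer would, in place of code of your own. Each camera call takes 0.05 s, during which the arm holds its last target. There are 200 camera calls.

## Working session

There is one attempt and no reset: what is moved stays moved. The work goes in short steps, Python scripts to look and compute and a tool call to move; the robot and the scene stay as the last step left them, time stands still between calls to the robot, and variables do not carry over. Pictures are saved under pics/ and viewed, about 8 in all and at most 12, crops included, and the job is handed in when it is done.

Besides the shell and the picture viewer there is one more tool, called after ">>>" by a JSON object that holds its "fn" and its "kwargs". arm_command: Moves the arm, as the interface text tells. Its arguments: {"type":"object","properties":{"increments":{"type":"array","items":{"type":"array","items":{"type":"array","items":{"type":"number"}}}},"force":{"type":"number"}},"required":["increments"]}

```bash
ls; mkdir -p pics
python3 - <<'E'
from station import bot
import cv2,numpy as np
s=bot.read_state();print({k:np.round(v,3) for k,v in s.items()})
for n in("scene","top"):
    im=bot.capture(n);cv2.imwrite(f"pics/{n}0.png",im[:,:,::-1])
    p=bot.camera_params(n);print(n,p)
print(bot.read_state()["time"])
E
```

```text
pics
{'time': np.float64(0.0), 'qpos': array([ 1.208,  0.333, -0.065,  1.461,  0.022,  1.35 , -0.088]), 'joint_vel': array([ 0.001, -0.001, -0.001,  0.001,  0.001, -0.002,  0.   ]), 'effort': array([ 0.0000e+00, -6.2545e+01,  4.9000e-02, -3.9159e+01,  1.6000e-02,
        1.0000e-02,  0.0000e+00]), 'tcp_pos': array([ 0.208, -0.589,  0.23 ]), 'ee_rot': array([-0.001,  0.986,  0.169, -0.   ]), 'contact_force': array([ 0.131, -0.242, -0.529]), 'moment': array([-0.009,  0.005, -0.011]), 'width': np.float64(0.086)}
scene {'fx': 476.01814309249045, 'fy': 476.01814309249045, 'cx': 321.1356288007403, 'cy': 246.26641519157167, 'dist_coeffs': array([-0.09816774,  0.        ,  0.        ,  0.        ,  0.        ]), 'world_to_cam': array([[ 8.55350560e-01,  5.18049484e-01, -3.90089089e-04,
        -4.48483851e-01],
       [ 2.89251091e-01, -4.78206369e-01, -8.29248138e-01,
        -4.54973761e-02],
       [-4.29778113e-01,  7.09185026e-01, -5.58880464e-01,
         1.11403458e+00],
       [ 0.00000000e+00,  0.00000000e+00,  0.00000000e+00,
         1.00000000e+00]])}
top {'fx': 494.53774024951963, 'fy': 494.53774024951963, 'cx': 324.76182797090684, 'cy': 235.95310296024124, 'dist_coeffs': array([-0.10830051,  0.        ,  0.        ,  0.        ,  0.        ]), 'world_to_cam': array([[ 0.00238424, -0.99999438,  0.0023556 ,  0.03549112],
       [-0.99485511, -0.00261055, -0.10127438,  0.49648012],
       [ 0.10127996, -0.00210202, -0.99485574,  1.08205328],
       [ 0.        ,  0.        ,  0.        ,  1.        ]])}
0.1
```

View pics/scene0.png

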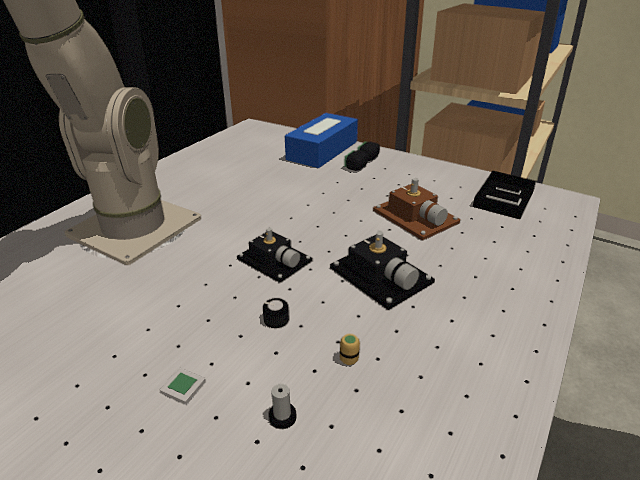

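View pics/top0.png

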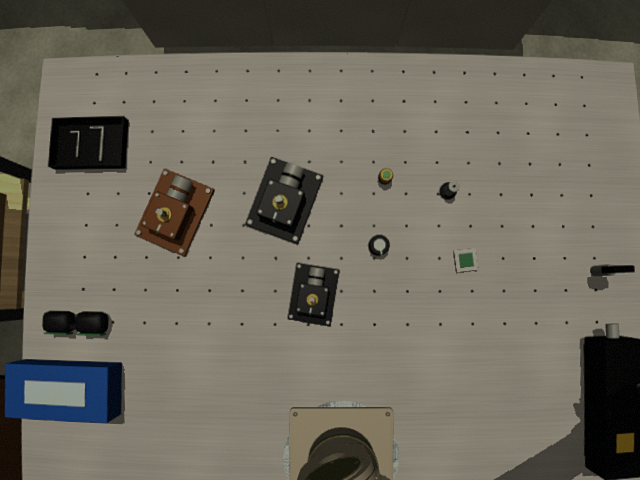

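The scene view shows the larger black drive at about (380,265), with a small black decoy at (275,252) and a brown one at (415,210). The knob is at (276,313). In the top view the drive's spindle is near (280,202) and the knob near (379,245). Next I'll enlarge both and measure them.

```bash
cat > h.py <<'E'
import cv2,numpy as np
from station import bot
def K(p): return np.array([[p["fx"],0,p["cx"]],[0,p["fy"],p["cy"]],[0,0,1]])
def ray(p,uv):
    n=cv2.undistortPoints(np.array([[uv]],float),K(p),p["dist_coeffs"])[0,0]
    T=p["world_to_cam"];R=T[:3,:3]
    return -R.T@T[:3,3], R.T@np.array([n[0],n[1],1])
def onz(p,uv,z):
    o,d=ray(p,uv);return o+d*(z-o[2])/d[2]
def proj(p,X):
    T=p["world_to_cam"];return cv2.projectPoints(np.array([X],float),cv2.Rodrigues(T[:3,:3])[0],T[:3,3],K(p),p["dist_coeffs"])[0].reshape(-1,2)[0]
def tri(obs):
    A=np.zeros((3,3));b=np.zeros(3)
    for p,uv in obs:
        o,d=ray(p,uv);d/=np.linalg.norm(d);M=np.eye(3)-np.outer(d,d);A+=M;b+=M@o
    return np.linalg.solve(A,b)
E
python3 - <<'E'
import cv2,numpy as np
t=cv2.imread("pics/top0.png");s=cv2.imread("pics/scene0.png")
f=lambda im,x,y,w,h,k:cv2.resize(im[y:y+h,x:x+w],(w*k,h*k),interpolation=cv2.INTER_CUBIC)
a=f(t,240,150,100,100,4); b=f(t,354,220,50,50,8)
c=f(s,325,220,100,50,4);c=f(s,330,220,100,75,4);d=f(s,256,290,40,30,10)
cv2.imwrite("pics/z.png",np.vstack([np.hstack([a[:300],b[50:350]]),np.hstack([c,d])]))
E
```

```text
(no output)
```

View pics/z.png

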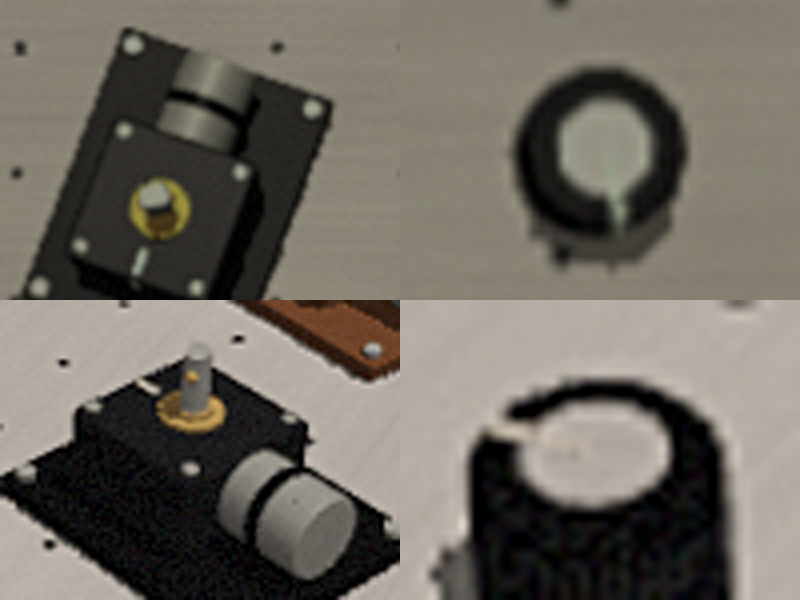

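The crops show the knob's pointer down and slightly right in the top view, tip at about (381,252). The drive's index line is down-left, at about (275,216), and the spindle tip is at about (278,199). Now I'll turn these into positions.

Run:
```python
from h import *
t=cv2.imread("pics/top0.png");s=cv2.imread("pics/scene0.png")
pt,ps=bot.camera_params("top"),bot.camera_params("scene")
def blob(im,x,y,w,h,m,off=(0,0)):
    c=im[y:y+h,x:x+w].astype(int);k=m(c).astype(np.uint8)
    n,l,st,ce=cv2.connectedComponentsWithStats(k);i=1+np.argmax(st[1:,4]);return ce[i]+[x,y],st[i]
br=lambda T:lambda c:c.min(2)>T
kt,a=blob(t,366,230,26,22,br(100)) ; print("rough",kt,a)
# knob grey disc + black silhouette
g=cv2.cvtColor(t,cv2.COLOR_BGR2GRAY)
print(g[225:265:1,378]); print(g[243,362:398])
u=np.array
for nm,uv in [("disc",(379.7,244.6)),("ptr",(381.1,251.9))]: print(nm,onz(pt,uv,.034).round(4))
print("knob tri",tri([(pt,(379.7,244.6)),(ps,(256+205/10-.3,290+150/10))]).round(4))
sc=[onz(pt,(240+x/4,150+y/4),.058) for x,y in((123,130),(241,172),(197,288),(80,245))]
for q in sc: print(q.round(4))
c=np.mean(sc,0);print("drive c",c.round(4))
print("yaws",[np.arctan2(*(sc[i]-sc[j])[1::-1]).round(3) for i,j in((0,3),(1,2))])
print("index",np.arctan2(*(c-onz(pt,(275.2,215.5),.058))[1::-1]))
print("tip top",onz(pt,(278.3,198.7),.096).round(4),"tri",tri([(pt,(278.3,198.7)),(ps,(330+200/4,220+50/4))]).round(4))
print("proj c tip",proj(pt,[c[0],c[1],.096]),proj(ps,[c[0],c[1],.096]))
```

```text
rough [378.51709402 236.29059829] [  0   0  26  22 234]
[130 128 125 126 127 127 128 131 134 101  36  23  25  69 129 149 146 144
 144 144 142 144 144 147 144 101  31  21  14   6  19  52  64  66 113 130
 129 129 128 126]
[131 132 130 131 133 134  74  15  16  26  22  55 141 148 146 144 144 145
 146 144 144 149 150  84  32  21  20  64 126 130 131 129 129 129 129 128]
disc [ 0.4765 -0.0853  0.034 ]
ptr [ 0.4603 -0.0883  0.034 ]
knob tri [ 0.479  -0.083   0.0361]
[0.611 0.156 0.058]
[0.5876 0.0908 0.058 ]
[0.5234 0.1143 0.058 ]
[0.547  0.1786 0.058 ]
drive c [0.5673 0.1349 0.058 ]
yaws [np.float64(-0.339), np.float64(-0.35)]
index -0.33249845896245617
tip top [0.5681 0.1353 0.096 ] tri [0.5704 0.1366 0.0966]
proj c tip [278.47434677 199.08353598] [376.66708007 232.95810545]
```

>>> {"fn": "arm_command", "kwargs": {"increments": [[[2.9, -2.7, 0, 0, -1], [2.9, -2.7, 0, 0, -1], [2.9, -2.7, 0, 0, -1], [2.9, -2.7, 0, 0, -1], [2.9, -2.7, 0, 0, -1], [2.9, -2.7, 0, 0, -1], [2.9, -2.7, 0, 0, -1], [2.9, -2.7, 0, 0, -1]]]}}

```text
time: 0.77
tcp_pos: [0.3529, -0.3029, 0.2251]
ee_rot: [-0.003, 0.987, 0.161, -0.004]
contact_force: [1.6, 0.3, 1.1]
width: 0.0855
```

>>> {"fn": "arm_command", "kwargs": {"increments": [[[2.9, -2.7, 0, 0, -1], [2.9, -2.7, 0, 0, -1], [2.9, -2.7, 0, 0, -1], [2.9, -2.7, 0, 0, -1], [0, 0, 0, -7, -1], [0, 0, 0, -7, -1], [0, 0, 0, -7, -1], [0, 0, 0, -7, -1]]]}}

```text
time: 1.43
tcp_pos: [0.4333, -0.144, 0.2241]
ee_rot: [-0.004, 0.916, 0.401, -0.003]
contact_force: [0.2, -0.4, 0.0]
width: 0.0854
```

>>> {"fn": "arm_command", "kwargs": {"increments": [[[0, 0, 0, -7, -1], [0, 0, 0, -7, -1], [0, 0, 0, -7, -1], [0, 0, 0, -7, -1], [0, 0, 0, -7, -1], [0, 0, 0, 0, -1]]]}}

```text
time: 1.93
tcp_pos: [0.4321, -0.1428, 0.2224]
ee_rot: [-0.006, 0.747, 0.665, -0.003]
contact_force: [-0.5, 0.2, -0.5]
width: 0.0854
```

```bash
cat >> h.py <<'E'
from scipy.spatial.transform import Rotation as Ro
def st():
    s=bot.read_state();q=s["ee_rot"];R=Ro.from_quat([q[1],q[2],q[3],q[0]]).as_matrix()
    print("t",round(s["time"],2),"tcp",s["tcp_pos"].round(4),"yawx",np.arctan2(R[1,0],R[0,0]).round(3),"z",R[:,2].round(3),"F",s["contact_force"].round(2),"M",s["moment"].round(2),"w",round(s["width"],4),"q7",s["qpos"][6].round(2))
    return s,R
def to(X):  # world shift to target TCP, in tool cm
    s,R=st();print("tool cm",(R.T@(np.array(X)-s["tcp_pos"])*100).round(2))
E
python3 - <<'E'
from h import *
st();p=bot.camera_params("wrist");im=bot.capture("wrist");cv2.imwrite("pics/w1.png",im[:,:,::-1])
np.save("w1.npy",p,allow_pickle=True);print(p)
print(proj(p,[.477,-.085,.034]),proj(p,[.568,.135,.096])); to([.52,.09,.23])
E
```

```text
t 1.93 tcp [ 0.4321 -0.1428  0.2224] yawx 1.455 z [-0.012  0.006 -1.   ] F [-0.52  0.24 -0.5 ] M [ 0.03 -0.04 -0.02] w 0.0854 q7 0.11
{'fx': 413.49271625326, 'fy': 413.49271625326, 'cx': 320.70287672981743, 'cy': 245.75931010868277, 'dist_coeffs': array([-0.09569903,  0.        ,  0.        ,  0.        ,  0.        ]), 'world_to_cam': array([[ 0.9932069 , -0.11574324, -0.01198178, -0.44250175],
       [-0.10853523, -0.95860501,  0.26324237, -0.12108738],
       [-0.04195432, -0.2601537 , -0.96465532,  0.35034988],
       [ 0.        ,  0.        ,  0.        ,  1.        ]])}
[372.92004673 139.97805165] [ 489.54428498 -216.13830158]
t 1.98 tcp [ 0.4321 -0.1428  0.2224] yawx 1.447 z [-0.012  0.006 -1.   ] F [-0.03 -0.17 -0.57] M [-0.01 -0.04  0.01] w 0.0855 q7 0.11
tool cm [24.19  5.85 -0.73]
```

View pics/w1.png

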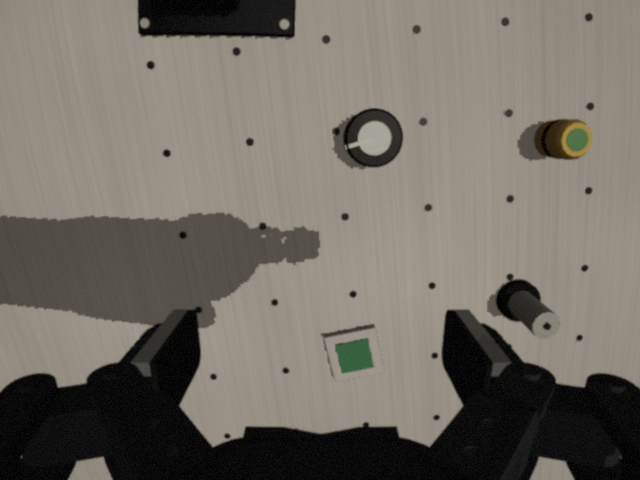

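>>> {"fn": "arm_command", "kwargs": {"increments": [[[3.5, 1.3, 0, 0, -1], [3.5, 1.3, 0, 0, -1], [3.5, 1.3, 0, 0, -1], [3.5, 1.3, 0, 0, -1], [3.5, 1.3, 0, 0, -1], [3.5, 1.3, 0, 0, -1], [3.5, 1.3, 0, 0, -1], [0, 0, 0, 0, -1]]]}}

```text
time: 2.65
tcp_pos: [0.5605, 0.0929, 0.2206]
ee_rot: [-0.007, 0.767, 0.641, -0.003]
contact_force: [-1.3, 0.8, 0.2]
width: 0.0857
```

Run:
```python
from h import *
st();p=bot.camera_params("wrist");im=bot.capture("wrist")[:,:,::-1]
np.save("w2.npy",p,allow_pickle=True);cv2.imwrite("pics/w2raw.png",im)
u=proj(p,[.568,.135,.096]);print(u);x,y=np.clip(u.astype(int)-[50,38],0,[540,404])
print(x,y);cv2.imwrite("pics/w2.png",cv2.resize(im[y:y+75,x:x+100],None,fx=8,fy=8,interpolation=cv2.INTER_CUBIC))
```

```text
t 2.65 tcp [0.5605 0.0929 0.2206] yawx 1.392 z [-0.013  0.006 -1.   ] F [-1.32  0.84  0.25] M [ 0.04  0.01 -0.02] w 0.0857 q7 -0.56
[324.07109478 172.7996931 ]
274 134
```

View pics/w2.png

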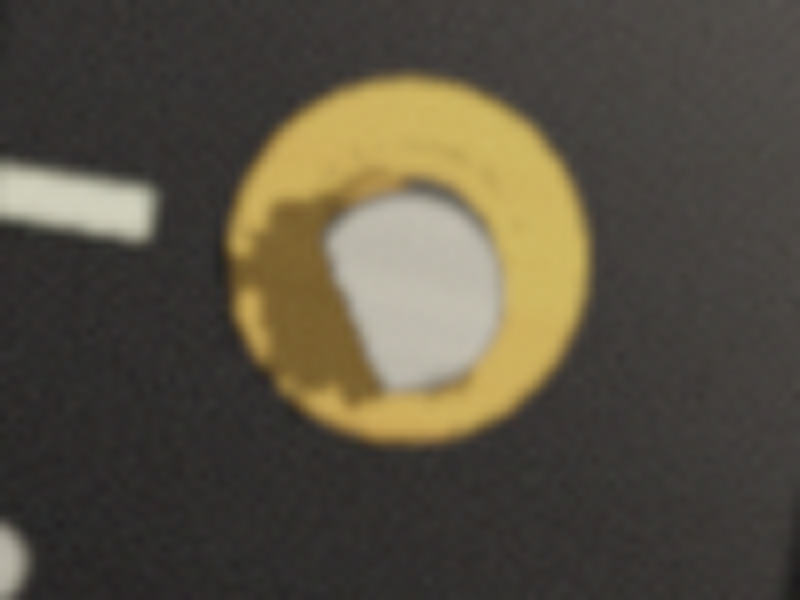

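Wrist view 1 shows the knob at (374,138) with its pointer to the left at about (350,147). In wrist view 2 the D-shaped spindle top is clear, and its flat runs from crop (325,240) to (383,392), facing lower left. Next I'll fit both numerically.

Run:
```python
from h import *
from scipy.optimize import least_squares as LS
ld=lambda f:np.load(f,allow_pickle=True).item()
def circ(P):
    r=LS(lambda v:np.hypot(P[:,0]-v[0],P[:,1]-v[1])-v[2],[*P.mean(0),.01],loss="soft_l1",f_scale=3e-4);return r.x,np.sqrt(np.mean(r.fun**2))
def cont(im,x,y,w,h,f,z,p):
    k=cv2.resize(im[y:y+h,x:x+w],None,fx=4,fy=4,interpolation=cv2.INTER_CUBIC).astype(int);m=f(k).astype(np.uint8)
    cs,_=cv2.findContours(m,cv2.RETR_EXTERNAL,cv2.CHAIN_APPROX_NONE);c=max(cs,key=cv2.contourArea)[:,0]
    uv=(c+.5)/4-.5+[x,y];print("px",uv.min(0),uv.max(0));return np.array([onz(p,q,z)[:2] for q in uv])
# spindle
p=ld("w2.npy");im=cv2.imread("pics/w2raw.png")
P=cont(im,300,145,50,50,lambda k:(k.min(2)>115)&(k.max(2)-k.min(2)<40),.096,p)
a,b=[onz(p,(274+x/8,134+y/8),.096)[:2] for x,y in((325,240),(383,392))]
t=(b-a)/np.linalg.norm(b-a);n=np.array([-t[1],t[0]]);m=P.mean(0)
if (a-m)@n<0:n=-n
d=(P-m)@n;fl=P[d>d.max()-.0007];arc=P[d<d.max()-.0018]
c,e=circ(arc);print("spindle",c.round(4),"rms",e)
vx,vy,*_=cv2.fitLine(fl.astype(np.float32),cv2.DIST_HUBER,0,.01,.01).ravel();n2=np.array([-vy,vx]);n2*=np.sign(n2@n)
print("flat dist",((fl-c[:2])@n2).mean(),"flat yaw(x-axis)",np.arctan2(*(-n2)[::-1]),np.arctan2(*(-n)[::-1]))
# knob
p=ld("w1.npy");im=cv2.imread("pics/w1.png")
P=cont(im,340,100,70,75,lambda k:k.max(2)<75,.034,p);o=cv2.minEnclosingCircle(P.astype(np.float32));print("dark",o)
k=im[105:172,342:405];P=cont(im,355,115,40,45,lambda k:k.min(2)>135,.034,p);c,e=circ(P);print("disc",c.round(4),e)
q=onz(p,(348,147.5),.034)[:2];print("ptr yaw",np.arctan2(*(c[:2]-q)[::-1]))
m=(im[130:160,342:360].min(2)>120);print(np.argwhere(m)[:,::-1].mean(0)+[342,130],m.sum())
```

```text
px [314.375 157.875] [336.125 182.125]
spindle [0.5684 0.1367 0.0077] rms 0.00010597852928372172
flat dist 0.004542002511707679 flat yaw(x-axis) 0.19970341 0.18674075055158107
px [342.125 108.375] [401.875 166.375]
dark ((0.4763980209827423, -0.08346548676490784), 0.023507246747612953)
px [354.625 121.375] [390.125 153.875]
disc [ 0.478  -0.0835  0.0125] 0.0007784932695024833
ptr yaw 0.23796522300731368
[355.40350877 142.22807018] 57
```

Run:
```python
from h import *
from scipy.optimize import least_squares as LS
p=np.load("w1.npy",allow_pickle=True).item();im=cv2.imread("pics/w1.png")
x,y,w,h=340,100,70,75
k=cv2.resize(im[y:y+h,x:x+w],None,fx=4,fy=4,interpolation=cv2.INTER_CUBIC)
m=(k.min(2)>105).astype(np.uint8);n,l,s,ce=cv2.connectedComponentsWithStats(m)
i=l[int((138-y)*4),int((374-x)*4)];print(s[i])
m=(l==i).astype(np.uint8);mo=cv2.morphologyEx(m,cv2.MORPH_OPEN,cv2.getStructuringElement(cv2.MORPH_ELLIPSE,(31,31)))
W=lambda q:onz(p,(np.array(q)+.5)/4-.5+[x,y],.034)[:2]
c=max(cv2.findContours(mo,0,1)[0],key=cv2.contourArea)[:,0]
P=np.array([W(q) for q in c]);r=LS(lambda v:np.hypot(*(P-v[:2]).T)-v[2],[*P.mean(0),.01],loss="soft_l1",f_scale=2e-4);C=r.x;print("disc",C.round(4),np.abs(r.fun).mean())
t=np.argwhere((m==1)&(mo==0))[:,::-1];T=np.array([W(q) for q in t]);d=np.hypot(*(T-C[:2]).T);T=T[(d>C[2]+.001)&(d<.0225)];v=C[:2]-T.mean(0);print("ptr n",len(T),"yaw",np.arctan2(v[1],v[0]),np.hypot(*v))
to([*C[:2],.1])
```

```text
[   35    84   171   138 15213]
disc [ 0.4781 -0.0835  0.013 ] 8.703571701295774e-05
ptr n 590 yaw 0.19348558963643261 0.017360691937318914
t 2.7 tcp [0.5597 0.09   0.2204] yawx 1.391 z [-0.014  0.005 -1.   ] F [-0.32 -0.67 -0.57] M [ 0.06 -0.01 -0.  ] w 0.0855 q7 -0.55
tool cm [-18.56  -4.75  12.07]
```

>>> {"fn": "arm_command", "kwargs": {"increments": [[[-3.6, -0.95, 1.6, 0, -1], [-3.6, -0.95, 1.6, 0, -1], [-3.6, -0.95, 1.6, 0, -1], [-3.6, -0.95, 1.6, 0, -1], [-3.6, -0.95, 1.6, 0, -1], [0, 0, 0, 0, -1], [0, 0, 0, 0, -1]]]}}

```text
time: 3.28
tcp_pos: [0.4722, -0.0854, 0.1362]
ee_rot: [-0.007, 0.777, 0.629, -0.004]
contact_force: [0.8, 0.8, 1.1]
width: 0.0856
```

```bash
python3 -c "
from h import *
to([.4781,-.0835,.004])"
```

```text
t 3.28 tcp [ 0.4722 -0.0854  0.1362] yawx 1.362 z [-0.016  0.007 -1.   ] F [0.83 0.82 1.09] M [ 0.08 -0.02  0.01] w 0.0856 q7 -0.19
tool cm [ 0.27  0.76 13.21]
```

>>> {"fn": "arm_command", "kwargs": {"increments": [[[0.15, 0.4, 2, 0, -1], [0.12, 0.36, 2, 0, -1], [0, 0, 2, 0, -1], [0, 0, 2, 0, -1], [0, 0, 2, 0, -1], [0, 0, 0, 0, -1], [0, 0, 0, 0, -1]]]}}

```text
time: 3.87
tcp_pos: [0.4802, -0.087, 0.0357]
ee_rot: [-0.005, 0.785, 0.62, -0.003]
contact_force: [-0.2, -0.6, 1.0]
width: 0.0859
```

Run:
```python
from h import *
to([.4781,-.0835,.004]);p=bot.camera_params("wrist");im=bot.capture("wrist")[:,:,::-1];cv2.imwrite("pics/w3.png",im)
print(proj(p,[.4781,-.0835,.034]))
```

```text
t 3.87 tcp [ 0.4802 -0.087   0.0357] yawx 1.337 z [-0.011  0.003 -1.   ] F [-0.21 -0.59  1.05] M [-0.    0.02  0.02] w 0.0859 q7 -0.31
tool cm [ 0.29 -0.25  3.17]
[314.67889112 309.55915644]
```

View pics/w3.png

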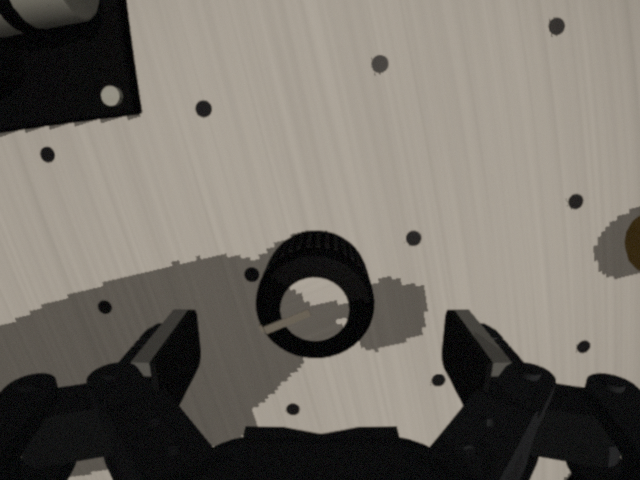

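Wrist view 3 shows the knob disc centred at about (315,308). The predicted point is (315,310), so they agree. I'll descend and grip.

>>> {"fn": "arm_command", "kwargs": {"increments": [[[0.15, -0.13, 1.5, 0, -1], [0.14, -0.12, 1.5, 0, -1], [0, 0, 0, 0, -1], [0, 0, 0, 0, -1]]]}}

```text
time: 4.25
tcp_pos: [0.482, -0.0842, 0.011]
ee_rot: [-0.001, 0.786, 0.619, -0.001]
contact_force: [0.7, -0.1, -1.4]
width: 0.0851
```

```bash
python3 -c "
from h import *
to([.4781,-.0835,.004])"
```

```text
t 4.25 tcp [ 0.482  -0.0842  0.011 ] yawx 1.334 z [-0.003  0.001 -1.   ] F [ 0.67 -0.12 -1.36] M [-0.   -0.04  0.03] w 0.0851 q7 -0.35
tool cm [-0.02 -0.4   0.7 ]
```

>>> {"fn": "arm_command", "kwargs": {"increments": [[[0, -0.4, 0.6, 0, -1], [0, 0, 0, 0, -1], [0, 0, 0, 0, -1]]]}}

```text
time: 4.5
tcp_pos: [0.4798, -0.0837, 0.0079]
ee_rot: [0.001, 0.786, 0.618, 0.0]
contact_force: [0.5, 0.5, 0.5]
width: 0.0855
```

```bash
python3 -c "
from h import *
to([.4781,-.0835,.004])"
```

```text
t 4.5 tcp [ 0.4798 -0.0837  0.0079] yawx 1.333 z [ 0.001 -0.001 -1.   ] F [0.47 0.52 0.47] M [-0.01 -0.01 -0.02] w 0.0855 q7 -0.35
tool cm [-0.02 -0.18  0.39]
```

>>> {"fn": "arm_command", "kwargs": {"increments": [[[0, -0.25, 0.5, 0, -1], [0, 0, 0, 0, 0.1], [0, 0, 0, 0, 1], [0, 0, 0, 0, 1], [0, 0, 0, 0, 1], [0, 0, 0, 0, 1], [0, 0, 0, 0, 1], [0, 0, 0, 0, 1]]], "force": 60}}

```text
time: 5.17
tcp_pos: [0.478, -0.0835, 0.0042]
ee_rot: [0.001, 0.786, 0.618, 0.0]
contact_force: [0.3, 0.3, -0.6]
width: 0.0442
```

```bash
python3 -c "
from h import *
to([.4781,-.0835,.004])"
```

```text
t 5.17 tcp [ 0.478  -0.0835  0.0042] yawx 1.332 z [ 0.002 -0.002 -1.   ] F [ 0.34  0.28 -0.62] M [-0.01  0.02  0.01] w 0.0442 q7 -0.36
tool cm [0.01 0.01 0.02]
```

>>> {"fn": "arm_command", "kwargs": {"increments": [[[0, 0, -1, 0, 1], [0, 0, -2.5, 0, 1], [0, 0, -2.5, 0, 1], [0, 0, -2.5, 0, 1], [0, 0, -2.5, 0, 1], [0, 0, -2.5, 0, 1], [0, 0, 0, 0, 1], [0, 0, 0, 0, 1]]]}}

```text
time: 5.83
tcp_pos: [0.4761, -0.0818, 0.1484]
ee_rot: [-0.0, 0.785, 0.619, 0.0]
contact_force: [0.1, -0.6, -2.3]
width: 0.0439
```

Run:
```python
from h import *
to([.5684,.1367,.14]);p=bot.camera_params("wrist");im=bot.capture("wrist")[:,:,::-1];cv2.imwrite("pics/w4.png",cv2.resize(im[200:480,170:470],None,fx=2,fy=2,interpolation=cv2.INTER_CUBIC));cv2.imwrite("pics/w4raw.png",im);np.save("w4.npy",p,allow_pickle=True)
```

```text
t 5.83 tcp [ 0.4761 -0.0818  0.1484] yawx 1.335 z [-0.     0.001 -1.   ] F [ 0.11 -0.56 -2.26] M [ 0.   -0.    0.03] w 0.0439 q7 -0.22
tool cm [23.4   3.87  0.85]
```

View pics/w4.png

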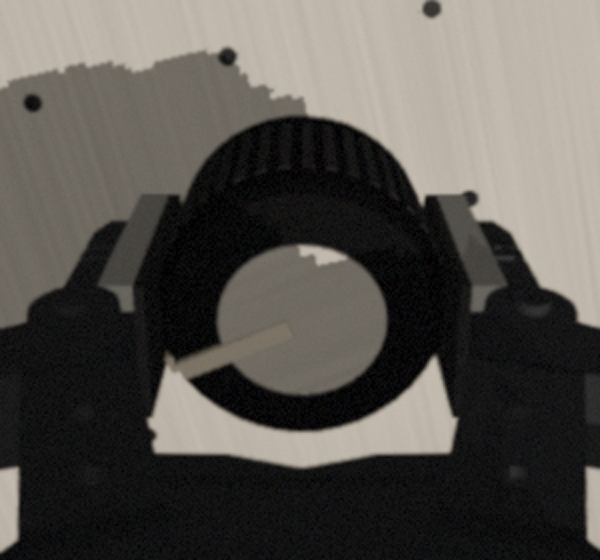

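The knob is held upright, with its disc centre at crop (302,320) and the pointer running (290,330)→(175,367). I'll measure its yaw and offset in the hand.

Run:
```python
from h import *
p=np.load("w4.npy",allow_pickle=True).item();z=.1484+.0298
f=lambda x,y:onz(p,(170+x/2-.25,200+y/2-.25),z)[:2]
c=f(302,320);a=f(290,330);b=f(177,366.5)
print("c",c,"err vs tcp",c-[.4761,-.0818]);v=a-b;print("ptr yaw",np.arctan2(v[1],v[0]));v=c-b;print(np.arctan2(v[1],v[0]),np.hypot(*v))
```

```text
c [ 0.47558336 -0.08127414] err vs tcp [-0.00051664  0.00052586]
ptr yaw 0.12295887952626762
0.16965056553507898 0.021362938627270903
```

>>> {"fn": "arm_command", "kwargs": {"increments": [[[3.2, 0.5, 0, 0, 1], [3.2, 0.5, 0, 0, 1], [3.2, 0.5, 0, 0, 1], [3.2, 0.5, 0, 0, 1], [3.2, 0.5, 0, 0, 1], [3.2, 0.5, 0, 0, 1], [0, 0, 0, 0, 1], [0, 0, 0, 0, 1]]]}}

```text
time: 6.55
tcp_pos: [0.5493, 0.1036, 0.1406]
ee_rot: [-0.004, 0.787, 0.617, -0.004]
contact_force: [-0.5, -0.7, -1.6]
width: 0.0442
```

```bash
python3 -c "
from h import *
to([.5684,.1367,.11])"
```

```text
t 6.55 tcp [0.5493 0.1036 0.1406] yawx 1.329 z [-0.011  0.001 -1.   ] F [-0.54 -0.71 -1.63] M [-0.03 -0.06  0.04] w 0.0442 q7 -0.68
tool cm [3.67 1.1  3.04]
```

>>> {"fn": "arm_command", "kwargs": {"increments": [[[1.8, 0.55, 0, -1, 1], [1.8, 0.5, 0, -1, 1], [0.1, 0, 0, 0, 1], [0, 0, 0, 0, 1], [0, 0, 0, 0, 1]]]}}

```text
time: 6.97
tcp_pos: [0.5657, 0.1354, 0.1357]
ee_rot: [-0.006, 0.776, 0.63, -0.008]
contact_force: [-0.7, -0.7, -0.8]
width: 0.0445
```

```bash
python3 -c "
from h import *
to([.5684,.1367,.11])"
```

```text
t 6.97 tcp [0.5657 0.1354 0.1357] yawx 1.364 z [-0.019 -0.    -1.   ] F [-0.67 -0.75 -0.79] M [ 0.03 -0.02  0.02] w 0.0445 q7 -0.72
tool cm [0.2  0.28 2.57]
```

>>> {"fn": "arm_command", "kwargs": {"increments": [[[0.15, 0.2, 1, 0, 1], [0.1, 0.15, 1, 0, 1], [0, 0, 0.3, 0, 1], [0, 0, 0, 0, 1], [0, 0, 0, 0, 1]]]}}

```text
time: 7.38
tcp_pos: [0.5683, 0.1324, 0.1087]
ee_rot: [-0.005, 0.778, 0.628, -0.009]
contact_force: [0.3, -0.1, -0.6]
width: 0.0442
```

```bash
python3 -c "
from h import *
to([.5684,.1367,.1])
im=bot.capture('scene')[:,:,::-1];cv2.imwrite('pics/s5.png',cv2.resize(im[170:290,320:440],None,fx=5,fy=5,interpolation=cv2.INTER_CUBIC))"
```

```text
t 7.38 tcp [0.5683 0.1324 0.1087] yawx 1.359 z [-0.021 -0.003 -1.   ] F [ 0.27 -0.07 -0.55] M [-0.01 -0.06 -0.03] w 0.0442 q7 -0.73
tool cm [ 0.43 -0.07  0.86]
```

>>> {"fn": "arm_command", "kwargs": {"increments": [[[0.4, -0.05, 0, 0, 1], [0, 0, 0, 0, 1], [0, 0, 0, 0, 1], [0, 0, 0, 0, 1]]]}}

```text
time: 7.77
tcp_pos: [0.5691, 0.137, 0.1097]
ee_rot: [-0.005, 0.778, 0.628, -0.009]
contact_force: [-0.2, 0.1, 0.2]
width: 0.0446
```

```bash
python3 -c "
from h import *
to([.5684,.1367,.1])"
```

```text
t 7.77 tcp [0.5691 0.137  0.1097] yawx 1.359 z [-0.02  -0.003 -1.   ] F [-0.24  0.07  0.22] M [-0.01 -0.   -0.  ] w 0.0446 q7 -0.74
tool cm [-0.03 -0.05  0.97]
```

>>> {"fn": "arm_command", "kwargs": {"increments": [[[-0.02, -0.05, 0.3, 0, 1], [0, 0, 0.3, 0, 1], [0, 0, 0.3, 0, 1], [0, 0, 0, 0, 1], [0, 0, 0, 0, 1]]]}}

```text
time: 8.18
tcp_pos: [0.5685, 0.137, 0.1]
ee_rot: [-0.005, 0.778, 0.628, -0.008]
contact_force: [-1.3, -0.3, -0.1]
width: 0.0444
```

```bash
python3 -c "
from h import *
to([.5684,.1367,.0962])"
```

```text
t 8.18 tcp [0.5685 0.137  0.1   ] yawx 1.359 z [-0.019 -0.003 -1.   ] F [-1.3  -0.34 -0.11] M [ 0.09 -0.   -0.01] w 0.0444 q7 -0.75
tool cm [-0.02  0.    0.38]
```

Centred at tip height. I'll go on in small steps and watch the force.

>>> {"fn": "arm_command", "kwargs": {"increments": [[[0, 0, 0.2, 0, 1], [0, 0, 0.2, 0, 1], [0, 0, 0, 0, 1], [0, 0, 0, 0, 1]]]}}

```text
time: 8.52
tcp_pos: [0.5686, 0.1367, 0.0956]
ee_rot: [-0.005, 0.778, 0.628, -0.008]
contact_force: [0.3, -0.1, -1.3]
width: 0.0444
```

>>> {"fn": "arm_command", "kwargs": {"increments": [[[0, 0, 0.15, 0, 1], [0, 0, 0, 0, 1], [0, 0, 0, 0, 1]]]}}

```text
time: 8.77
tcp_pos: [0.5686, 0.1366, 0.0939]
ee_rot: [-0.005, 0.778, 0.628, -0.008]
contact_force: [1.1, 0.2, -0.7]
width: 0.0446
```

```bash
python3 -c "
from h import *
to([.5684,.1367,.091])"
```

```text
t 8.77 tcp [0.5686 0.1366 0.0939] yawx 1.358 z [-0.019 -0.003 -1.   ] F [ 1.06  0.23 -0.72] M [-0.   -0.07 -0.02] w 0.0446 q7 -0.75
tool cm [ 0.   -0.02  0.29]
```

The underside is about 6 mm down with no force, so it is past the 4 mm stop and the flats match. I'll continue.

>>> {"fn": "arm_command", "kwargs": {"increments": [[[0, 0, 0.15, 0, 1], [0, 0, 0.1, 0, 1], [0, 0, 0, 0, 1], [0, 0, 0, 0, 1]]]}}

```text
time: 9.1
tcp_pos: [0.5686, 0.1367, 0.0913]
ee_rot: [-0.005, 0.778, 0.628, -0.008]
contact_force: [-0.9, -0.4, -0.8]
width: 0.0443
```

```bash
python3 -c "
from h import *
to([.5684,.1367,.082])"
```

```text
t 9.1 tcp [0.5686 0.1367 0.0913] yawx 1.359 z [-0.019 -0.003 -1.   ] F [-0.9  -0.45 -0.81] M [-0.01 -0.07  0.02] w 0.0443 q7 -0.75
tool cm [ 0.   -0.    0.93]
```

>>> {"fn": "arm_command", "kwargs": {"increments": [[[0, 0, 0.15, 0, 1], [0, 0, 0.15, 0, 1], [0, 0, 0, 0, 1]]]}}

```text
time: 9.35
tcp_pos: [0.569, 0.1366, 0.0887]
ee_rot: [-0.004, 0.778, 0.628, -0.008]
contact_force: [-0.7, 0.2, 3.2]
width: 0.0444
```

>>> {"fn": "arm_command", "kwargs": {"increments": [[[0, 0, 0.15, 0, 1], [0, 0, 0.1, 0, 1], [0, 0, 0, 0, 1]]]}}

```text
time: 9.6
tcp_pos: [0.5692, 0.1367, 0.0864]
ee_rot: [-0.004, 0.778, 0.628, -0.008]
contact_force: [-0.1, -0.5, -1.9]
width: 0.0448
```

```bash
python3 -c "
from h import *
to([.5684,.1367,.082])"
```

```text
t 9.6 tcp [0.5692 0.1367 0.0864] yawx 1.358 z [-0.017 -0.003 -1.   ] F [-0.09 -0.47 -1.88] M [-0.06 -0.15  0.03] w 0.0448 q7 -0.75
tool cm [-0.01 -0.07  0.44]
```

>>> {"fn": "arm_command", "kwargs": {"increments": [[[0, -0.03, 0.15, 0, 1], [0, 0, 0.05, 0, 1], [0, 0, 0, 0, 1]]]}}

```text
time: 9.85
tcp_pos: [0.5684, 0.1364, 0.0831]
ee_rot: [-0.004, 0.778, 0.628, -0.008]
contact_force: [1.1, -0.2, -2.7]
width: 0.0445
```

Run:
```python
from h import *
to([.5684,.1367,.082])
im=bot.capture('scene')[:,:,::-1];a=cv2.resize(im[190:290,340:420],None,fx=5,fy=5,interpolation=cv2.INTER_CUBIC)
im=bot.capture('wrist')[:,:,::-1];b=im[200:450,145:495];b=cv2.resize(b,(400,286));b=cv2.copyMakeBorder(b,0,500-286,0,0,0)
cv2.imwrite('pics/s6.png',np.hstack([a,b]));st()
```

```text
t 9.85 tcp [0.5684 0.1364 0.0831] yawx 1.358 z [-0.018 -0.004 -1.   ] F [ 1.14 -0.18 -2.69] M [-0.12 -0.28 -0.02] w 0.0445 q7 -0.76
tool cm [ 0.03 -0.    0.11]
t 9.95 tcp [0.5683 0.1363 0.0831] yawx 1.358 z [-0.018 -0.004 -1.   ] F [ 0.9  -0.35 -5.89] M [-0.1  -0.27 -0.  ] w 0.0445 q7 -0.76
```

View pics/s6.png

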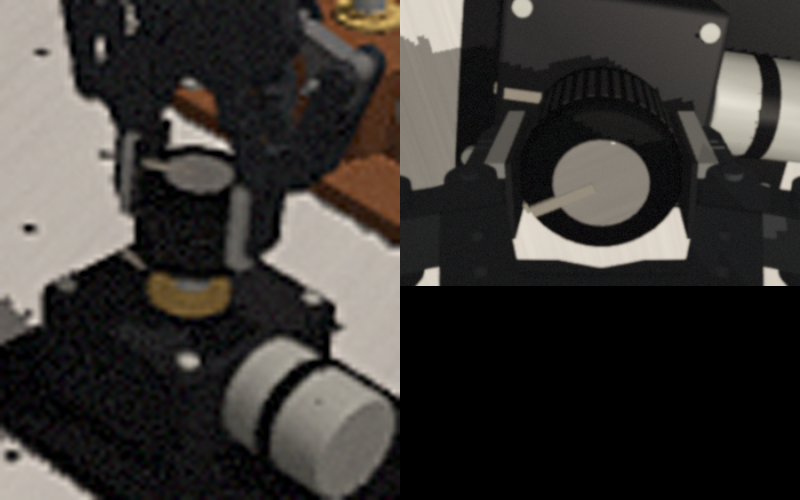

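The knob is on the spindle, upright in the jaws, with the top disc at crop (600,183) of the wrist half. It is about 17 mm down and the tool is being drawn downward, which fits the snap pulling in. I'll push the last 1–2 mm.

>>> {"fn": "arm_command", "kwargs": {"increments": [[[0, 0, 0.15, 0, 1], [0, 0, 0.05, 0, 1], [0, 0, 0, 0, 1]]]}}

```text
time: 10.2
tcp_pos: [0.5687, 0.1365, 0.0819]
ee_rot: [-0.004, 0.778, 0.628, -0.008]
contact_force: [-1.7, -1.1, 4.2]
width: 0.0443
```

```bash
python3 -c "
from h import *
to([.5684,.1367,.081])"
```

```text
t 10.2 tcp [0.5687 0.1365 0.0819] yawx 1.358 z [-0.018 -0.004 -1.   ] F [-1.69 -1.06  4.2 ] M [-0.23  0.37  0.03] w 0.0443 q7 -0.76
tool cm [ 0.02 -0.03  0.09]
```

>>> {"fn": "arm_command", "kwargs": {"increments": [[[0, 0, 0.15, 0, 1], [0, 0, 0, 0, 1]]]}}

```text
time: 10.37
tcp_pos: [0.5688, 0.1365, 0.0811]
ee_rot: [-0.004, 0.778, 0.628, -0.008]
contact_force: [-2.3, -1.8, 4.6]
width: 0.044
```

```bash
python3 -c "
from h import *
to([.5684,.1367,.081])"
```

```text
t 10.37 tcp [0.5688 0.1365 0.0811] yawx 1.358 z [-0.017 -0.004 -1.   ] F [-2.29 -1.77  4.61] M [-0.35  0.49 -0.01] w 0.044 q7 -0.76
tool cm [ 0.01 -0.05  0.02]
```

>>> {"fn": "arm_command", "kwargs": {"increments": [[[0, 0, 0.2, 0, 1], [0, 0, 0, 0, 1]]]}}

```text
time: 10.53
tcp_pos: [0.5691, 0.1366, 0.0802]
ee_rot: [-0.003, 0.778, 0.628, -0.008]
contact_force: [-3.7, -2.3, 7.0]
width: 0.0445
```

```bash
python3 -c "
from h import *
to([.5684,.1367,.081])"
```

```text
t 10.53 tcp [0.5691 0.1366 0.0802] yawx 1.358 z [-0.016 -0.004 -1.   ] F [-3.74 -2.32  6.99] M [-0.39  0.69  0.04] w 0.0445 q7 -0.76
tool cm [-0.   -0.08 -0.08]
```

The force rises at about the 2.5 N/mm spring slope and the underside is about 18 mm below the tip, so the knob is home. I'll relieve the preload, then release.

>>> {"fn": "arm_command", "kwargs": {"increments": [[[0, 0, -0.15, 0, 1], [0, 0, 0, 0, 0.2], [0, 0, 0, 0, -0.5], [0, 0, 0, 0, -1], [0, 0, 0, 0, -1], [0, 0, 0, 0, -1], [0, 0, 0, 0, -1]]]}}

```text
time: 11.12
tcp_pos: [0.569, 0.1373, 0.0813]
ee_rot: [-0.004, 0.778, 0.628, -0.007]
contact_force: [-0.2, -0.3, 0.0]
width: 0.0851
```

```bash
python3 -c "
from h import *
st()"
```

```text
t 11.12 tcp [0.569  0.1373 0.0813] yawx 1.359 z [-0.016 -0.003 -1.   ] F [-0.18 -0.28  0.02] M [ 0.   -0.02 -0.04] w 0.0851 q7 -0.76
```

>>> {"fn": "arm_command", "kwargs": {"increments": [[[0, 0, -1.5, 0, -1], [0, 0, -2, 0, -1], [0, 0, -2.5, 0, -1], [0, 0, -2.5, 0, -1], [0, 0, -2.5, 0, -1], [-2, 0, -1.5, 0, -1], [-2, 0, 0, 0, -1], [0, 0, 0, 0, -1]]]}}

```text
time: 11.78
tcp_pos: [0.5611, 0.0992, 0.2106]
ee_rot: [-0.005, 0.777, 0.63, -0.008]
contact_force: [-0.0, -0.9, -0.5]
width: 0.0855
```

Run:
```python
from h import *
st();p=bot.camera_params("wrist");w=bot.capture("wrist")[:,:,::-1];ps=bot.camera_params("scene");s=bot.capture("scene")[:,:,::-1]
cv2.imwrite("pics/w7raw.png",w);cv2.imwrite("pics/s7raw.png",s);np.save("w7.npy",p,allow_pickle=True)
u=proj(p,[.568,.137,.112]).astype(int);print(u,"scene pred home/1cm-high top centre",proj(ps,[.5684,.1367,.112]),proj(ps,[.5684,.1367,.121]))
x,y=np.clip(u-[80,100],0,[480,280]);print(x,y)
cv2.imwrite("pics/f.png",np.hstack([cv2.resize(w[y:y+200,x:x+160],None,fx=2.5,fy=2.5),cv2.resize(s[190:290,340:420],None,fx=5,fy=5,interpolation=cv2.INTER_CUBIC)]))
```

```text
t 11.78 tcp [0.5611 0.0992 0.2106] yawx 1.363 z [-0.02  -0.002 -1.   ] F [-0.   -0.94 -0.47] M [-0.09 -0.06  0.03] w 0.0855 q7 -0.61
[322 182] scene pred home/1cm-high top centre [378.15549859 225.58993586] [378.46713712 221.53149802]
242 82
```

View pics/f.png

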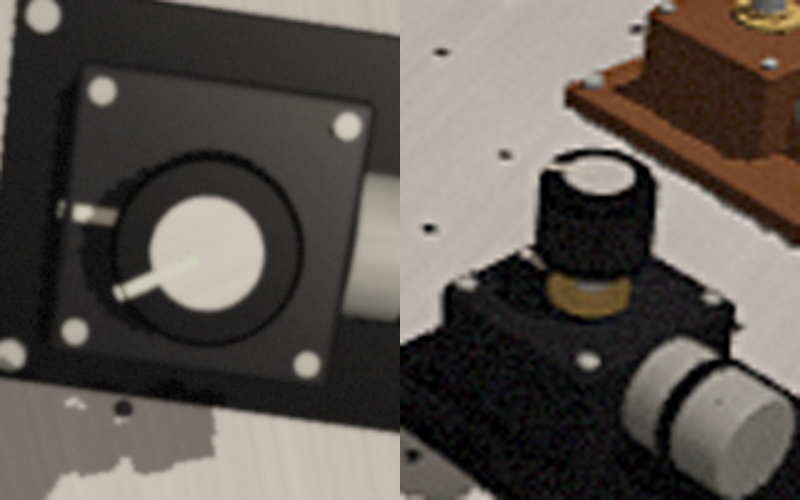

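Run:
```python
from h import *
ps=bot.camera_params("scene");s0=cv2.imread("pics/scene0.png");s7=cv2.imread("pics/s7raw.png")
def cen(im,x,y,w,h,T):
    k=cv2.resize(im[y:y+h,x:x+w],None,fx=4,fy=4,interpolation=cv2.INTER_CUBIC).min(2);n,l,s,c=cv2.connectedComponentsWithStats((k>T).astype(np.uint8))
    o=[(s[i,4]/16,((c[i]+.5)/4-.5+[x,y]).round(2),(s[i,:4]/4).round(1)) for i in range(1,n) if s[i,4]>80];return o
print("disc after",cen(s7,367,217,26,17,110))
# screws on housing (z=.058) as scene bias reference
sc=[(.611,.156),(.5876,.0908),(.5234,.1143),(.547,.1786)]
for q in sc: 
    u=proj(ps,[*q,.058]);print("screw pred",u.round(1),[ (a[0],a[1]) for a in cen(s7,int(u[0])-6,int(u[1])-7,14,12,100)])
print("knob disc on table pred",proj(ps,[.4781,-.0835,.034]).round(2),cen(s0,264,292,24,20,120))
for z in(.110,.112,.114):print(z,proj(ps,[.5684,.1367,z]).round(2))
g=cv2.cvtColor(s0,6);print(g[226:238,374:388])
```

```text
disc after [(np.float64(187.1875), array([378.53, 222.59]), array([ 0.,  0., 26., 17.]))]
screw pred [400.2 250.6] [(np.float64(68.3125), array([403.02, 246.02]))]
screw pred [374.9 263.8] [(np.float64(8.8125), array([377.25, 261.73]))]
screw pred [350.8 247.9] [(np.float64(110.25), array([349.05, 244.05]))]
screw pred [375.8 236.1] []
knob disc on table pred [273.78 306.04] [(np.float64(297.1875), array([275.09, 299.15]), array([ 0. ,  0. , 24. , 18.5]))]
0.11 [378.09 226.49]
0.112 [378.16 225.59]
0.114 [378.22 224.69]
[[174 172 174 175 178 176 177 177 175 177 176 176 177 176]
 [173 173 173 178 175 176 178 179 177 176 176 177 175 177]
 [171 174 177 177 177 175 178 176 175 174 174 176 176 176]
 [176 176 174 173 174 179 177 177 174 173 174 177 175 162]
 [174 175 177 169 161 163 166 171 174 177 173 172 178 150]
 [176 176 177 163 151 145 149 155 168 174 172 173 175 179]
 [176 177 172 155 155 156 154 151 155 170 171 172 174 177]
 [181 178 158 152 159 163 159 153 143 162 174 175 175 176]
 [182 151  78 115 159 169 158 132 115 154 177 175 174 173]
 [ 71  25  68  82  82  87  95  98 112 161 182 180 173 175]
 [ 10  44  76  85  88  97 101 104 108 152 180 180 181 179]
 [ 24  45  80 105 107  96 101 109  79   2  97 162 180 180]]
```

The picture checks agree with home to about 1 mm, but that isn't decisive. A touch on the knob's top with shut fingers will give its height directly, which should be 112 mm.

>>> {"fn": "arm_command", "kwargs": {"increments": [[[1.9, 0, 1, 0, 1], [1.9, 0, 1, 0, 1], [0, 0, 1.5, 0, 1], [0, 0, 1.5, 0, 1], [0, 0, 1, 0, 1], [0, 0, 0.5, 0, 1], [0, 0, 0, 0, 1], [0, 0, 0, 0, 1]]], "force": 60}}

```text
time: 12.55
tcp_pos: [0.5658, 0.1477, 0.1395]
ee_rot: [-0.008, 0.774, 0.633, -0.008]
contact_force: [0.2, -0.1, -0.2]
width: 0.0002
```

```bash
python3 -c "
from h import *
to([.5684,.1367,.112])"
```

```text
t 12.55 tcp [0.5658 0.1477 0.1395] yawx 1.371 z [-0.024  0.002 -1.   ] F [ 0.22 -0.08 -0.19] M [ 0.01 -0.04  0.02] w 0.0002 q7 -0.73
tool cm [-1.02  0.53  2.74]
```

>>> {"fn": "arm_command", "kwargs": {"increments": [[[-1, 0.45, 0.8, 0, 1], [0, 0, 0.8, 0, 1], [0, 0, 0.3, 0, 1], [0, 0, 0, 0, 1], [0, 0, 0, 0, 1]]]}}

```text
time: 12.97
tcp_pos: [0.5693, 0.1348, 0.1201]
ee_rot: [-0.008, 0.775, 0.632, -0.008]
contact_force: [0.7, 0.4, 0.3]
width: -0.0
```

```bash
python3 -c "
from h import *
to([.5684,.1367,.112])"
```

```text
t 12.97 tcp [0.5693 0.1348 0.1201] yawx 1.369 z [-0.021  0.002 -1.   ] F [0.68 0.43 0.28] M [ 0.02 -0.01 -0.02] w -0.0 q7 -0.72
tool cm [ 0.17 -0.11  0.81]
```

>>> {"fn": "arm_command", "kwargs": {"increments": [[[0.15, -0.1, 0.2, 0, 1], [0, 0, 0.15, 0, 1], [0, 0, 0.1, 0, 1], [0, 0, 0, 0, 1], [0, 0, 0, 0, 1]]]}}

```text
time: 13.38
tcp_pos: [0.5688, 0.1371, 0.116]
ee_rot: [-0.007, 0.775, 0.632, -0.007]
contact_force: [-0.4, 0.1, -0.4]
width: -0.0
```

>>> {"fn": "arm_command", "kwargs": {"increments": [[[0, 0, 0.1, 0, 1], [0, 0, 0, 0, 1], [0, 0, 0, 0, 1]]]}}

```text
time: 13.63
tcp_pos: [0.5689, 0.1373, 0.1152]
ee_rot: [-0.007, 0.775, 0.632, -0.007]
contact_force: [-0.6, -0.2, 0.3]
width: 0.0001
```

>>> {"fn": "arm_command", "kwargs": {"increments": [[[0, 0, 0.1, 0, 1], [0, 0, 0, 0, 1], [0, 0, 0, 0, 1]]]}}

```text
time: 13.88
tcp_pos: [0.5689, 0.1374, 0.1142]
ee_rot: [-0.007, 0.775, 0.632, -0.007]
contact_force: [-0.2, -0.3, -0.7]
width: -0.0
```

>>> {"fn": "arm_command", "kwargs": {"increments": [[[0, 0, 0.1, 0, 1], [0, 0, 0, 0, 1], [0, 0, 0, 0, 1]]]}}

```text
time: 14.13
tcp_pos: [0.5689, 0.1373, 0.1131]
ee_rot: [-0.007, 0.775, 0.632, -0.007]
contact_force: [1.6, -0.4, 0.2]
width: -0.0003
```

>>> {"fn": "arm_command", "kwargs": {"increments": [[[0, 0, 0.1, 0, 1], [0, 0, 0, 0, 1], [0, 0, 0, 0, 1]]]}}

```text
time: 14.38
tcp_pos: [0.5692, 0.1374, 0.1123]
ee_rot: [-0.007, 0.775, 0.632, -0.006]
contact_force: [-0.4, -0.3, 0.6]
width: -0.0002
```

>>> {"fn": "arm_command", "kwargs": {"increments": [[[0, 0, 0.1, 0, 1], [0, 0, 0, 0, 1], [0, 0, 0, 0, 1]]]}}

```text
time: 14.63
tcp_pos: [0.5695, 0.1374, 0.1119]
ee_rot: [-0.007, 0.775, 0.632, -0.006]
contact_force: [-1.4, -0.9, 2.9]
width: 0.0001
```

Contact came at 112 mm, as predicted for a knob fully home. I'll retreat and check once more.

>>> {"fn": "arm_command", "kwargs": {"increments": [[[0, 0, -1, 0, 1], [0, 0, -2, 0, 1], [0, 0, -2.5, 0, 1], [0, 0, -2.5, 0, 1], [0, 0, -2, 0, 1], [-2, 0, 0, 0, 1], [0, 0, 0, 0, 1], [0, 0, 0, 0, 1]]]}}

```text
time: 15.3
tcp_pos: [0.566, 0.1181, 0.2197]
ee_rot: [-0.008, 0.774, 0.633, -0.006]
contact_force: [-0.4, 0.5, -1.0]
width: -0.0001
```

Run:
```python
from h import *
st();s=bot.capture("scene")[:,:,::-1].astype(int);a=cv2.imread("pics/s7raw.png").astype(int);b=cv2.imread("pics/scene0.png").astype(int)
print("knob diff",np.abs(s-a)[205:285,340:430].mean(),"bystanders diff",np.abs(s-b)[325:430,155:365].mean())
print(bot.close_job())
```

```text
t 15.3 tcp [0.566  0.1181 0.2197] yawx 1.372 z [-0.02   0.004 -1.   ] F [-0.42  0.54 -0.98] M [ 0.08 -0.06  0.03] w -0.0001 q7 -0.64
knob diff 4.14875 bystanders diff 5.604761904761904
the job is handed in; nothing more can be done
None
```

The knob is fully home on the large black drive's spindle and released. I handed the job in at 15.3 s of the 51 s allowed.

- **Alignment:** The wrist camera showed the spindle's flat at about 0.20 rad, and the held knob's pointer at about 0.17 rad. I corrected this with a 2° turn before lowering. The knob then dropped about 9 mm without force, so I never needed to turn it under pressure to feel for the flat.
- **Pushing home:** I pushed in small steps, with at most 7 N read after each step. At one point the tool was drawn downward, which I took to be the snap. After that the force rose at about 2.5 N/mm, the spindle's own spring rate.
- **Height check:** After letting go, I touched the knob's top lightly with the shut fingers. Contact came at 112 mm, exactly the height for a knob fully home. The robot then moved clear and read no contact.
- **Less certain checks:** The final pictures agreed with home only to about 1 mm, so they did not settle it. My attempt to find the knob's top disc by colour mask failed because it merged with the background.
- **Bystanders:** The lens barrel, post and sample frame were never touched. My last image comparison of that area gave a small difference (5.6 grey levels). The untouched-knob comparison gave 4.1, but I did not look at that last picture.

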